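Shut the drill keeper and hold the rail down

ROBOT

A 7-joint arm with a two-finger parallel gripper is mounted at the origin on the work surface; the furniture and walls round the work are solid. World frame = base frame: x ahead of the robot, y to its left, z up, the work surface at z = 0. Lengths are in m, angles in degrees, forces in N, time in s.
With the tool pointing down it reaches from about 0.425 to 0.825 m from the base axis. Payload 3.6 kg.
Tool frame: the origin (TCP) lies at the very end of the fingers, on their centre line; the grasp point (between the pads) lies 19 mm behind it; z points along the fingers, y is the line along which they close (so a half turn about z gives the same grasp; the last joint's range is limited). The gripper opens to 93 mm and grips with 3 to 60 N. Pads are 15 mm wide; open, the fingers measure 128 mm over their backs; the gripper's body (75 mm by 188 mm) begins 65 mm behind the grasp point.
Start: joints at [38.245, 35.231, -0.722, 81.555, 0.464, 63.22, -2.315], TCP at [0.5, -0.416, 0.219] pointing down, gripper open.
Joint ranges: [-178.69, 178.69], [-17.37, 117.87], [-77.05, 75.6], [15.02, 138.74], [-78.02, 258.01], [0.78, 113.62], [-162.83, 162.83]. Speed limits (degrees/s): [159.86, 159.86, 180, 180, 180, 180, 180].

INTERFACE

Orientations are given as [roll, pitch, yaw] about the fixed x, y, z axes, in that order (R = Rz(yaw) Ry(pitch) Rx(roll)).
In Python, from workcell import arm, imaging, order, find_in, regions_of, mark_of gives the robot as it stands.
- The arm moves only by the tool servo_tool, never from a script. Its argument "rows" is a list that holds one entry, the list of rows, each a list of 6 numbers: the shift along the tool's x, y, z as a fraction of full scale, then the turn, a rotation vector about the tool's x, y, z as a fraction of full scale. A call has 1 to 20 rows; each row is the pose to reach, as a shift and turn from the pose commanded when the call began, along the tool's axes at that moment; what a row does not reach only later rows make up. Full scale, the value 1, is 400 mm for a shift and 2 rad for a turn. A row lasts 1/10 s, in which the tool goes at most 50 mm and 8.59 degrees, less where a joint would pass 70% of its speed; a pose out of reach is approached as far as the arm can. A call with a number of a shift or a turn outside -1 to 1 is refused whole. A call with a gripper value outside its range is refused whole. "fingers" is the opening, from 0 (shut) to 1 (fully open), set as the call begins (left out, the last holds). The fingers move at their own pace and stop on an object; the grip force is fixed at half the most. Time passes only in rows, so rows that repeat a pose let the fingers close. It gives the time, the measured TCP pose, the force, the opening and the grip force at its end, in the units of the state.
- arm.state(): the state, without advancing time (a new reading comes with each control period).
- imaging.snapshot(name): name is "scene" or "top" or "wrist"; returns a dict with "color" (420x560x3 uint8, red, green, blue), "range_z" (420x560 float32, m along the optical axis (not along the pixel's ray), 0 where there is no reading), "vfov" (degrees; the focal length in pixels is half the picture's height over the tangent of half this angle, whatever the lens; pixels are square), "cx", "cy" (the principal point, pixels), "position" and "attitude" of the camera in the world. Camera axes: x right, y up, looking along -z (the intrinsics and any distortion apply to the point x, -y, -z); pixel columns grow to the right and rows downward; lengths in m; the calibration is good to about 2 mm. A picture is of the moment at which its call begins.
- order.job_done(): hands the job in; it is judged then, once.
Trained networks look in a picture, given as the dict that the camera call returned (one of the last four; its "shot" number tells which), for a name from the list of things; names that differ only in an ending like _2 or _b are one class to them, and where a whole thing is asked for, a point or a joint stands for the part that bears it (a point fixed in the world has none). Each returns a list of dicts, best first, with "conf" (0 to 1); they miss things now and then, are a little off and sometimes report something else, mostly with a low value. They report only what shows in the picture. A call takes as long as a camera call.
- find_in(picture, query): "extent" ([centre column, centre row, width, height] in pixels, round what is visible of it).
- regions_of(picture, query): "pixels" (420x560 bool, what is visible of it) and "extent" ([centre column, centre row, width, height] in pixels, round what is visible of it).
- mark_of(picture, query): "xy" ([column, row] in pixels: a listed point, or the origin of a listed thing).
The state is a dict: "time_s": time; "qpos": joint angles; "qvel": joint speeds; "tau": joint torques, N m; "position": TCP position; "ee_rot": TCP orientation; "contact_force": force on the tool from outside, world axes, zero at the start; "ft_torque": the same for the moment, N m; "width": finger opening in m; "finger_force": force on a finger pad.
Only numpy, scipy, OpenCV 4.12 (cv2) and the standard library are available. Lean on these libraries where they do the work, as an engineer would, in place of code of your own. Each camera call takes 0.05 s, during which the arm holds its last target. There are 200 camera calls.

TASK

Get the beech rail ready for me to drill in the lever jig. First swing the keeper bar with the two drill bushes fully shut, until it clicks into its ball catch and squares the rail against the fence; then pull the sprung hold-down lever down until its pointer stands between the two long marks on the scale, not past them, and finish still holding the lever there, because it springs back up if let go. Leave the loose things on the bench where they are.

Things in the scene. Friction and masses are not known exactly. Their poses are not given: they have to be found in the camera images.
- jig: Drilling jig fixed to the bench: plywood base 345 mm long (y), 18 mm thick; grey column behind, head over its middle (62 wide, 110 deep, 129 to 195 mm high), scale plate on the head up to 255 mm. Origin: on the bench under the middle of the rail's nest; x away from the operator, square to the fence (its face at jig x +11 mm), y left along the fence. Turned by up to 0.2 rad.
- keeper (a joint): Keeper bar angle, rad: 0 = shut in the ball catch, growing as its free left end swings out towards the robot (1.0 at most); starts at 0.40 to 0.70. From above it shuts clockwise. It stays where left. In the last 0.05 rad a sprung ball must be overcome (about 5 to 10 N at the knob); from about 0.03 it snaps home to 0, where a fixed stop takes any further push.
- keeper_hinge (a point): Point on the keeper's upright hinge axis, at knob height (62 mm above the bench); the hinge is at the bar's right-hand end, jig x -20, y -115 mm.
- keeper_knob (a point): Middle of the keeper's upright black knob, a round pin 18 mm thick from 34 to 80 mm above the bench; this point is 62 mm up and 224 mm from the hinge axis. The steel bar under it is 14 mm wide, top 34 mm up. Shut, the knob is at jig x -20, y +109 mm; the low catch block (26 mm square, top 39 mm up) then stands 33 to 59 mm to its left.
- lever (a joint): Hold-down lever angle, rad: 0 = up at rest (pointing right, 0.45 above level), growing as it is pulled down, 1.0 at the stop. The foot meets the rail at about 0.37. The pointer on top is at the first long mark at 0.50, upright midway at 0.61, at the second long mark at 0.72. Springs back to 0 if let go; holding it at 0.61 takes about 6 to 8 N at the handle.
- lever_axis (a point): Point on the lever's level shaft axis (parallel to jig x), 160 mm above the bench, straight across from the middle of the handle (same jig x).
- handle (a point): Middle of the handle: level black cylinder along jig x, 25 mm thick, 80 mm long, free to spin, clear above and beside; 170 mm from the shaft axis. Jig x -102 mm always. At rest 234 mm up, jig y -153 mm; at lever 0.50, 0.61, 0.72 it is 151, 133, 115 mm up, jig y -170, -168, -164 mm. The lever's 12 mm rod runs from its far end, 50 mm from here, to the shaft.
- rail_mid (a point): Centre of the loose beech rail (22 x 160 x 14 mm, long side along jig y), which already lies in the nest on the base board, 3 to 7 mm off the fence and a little askew. Its own x is across it, y along it. The shutting keeper pushes it back: with the keeper shut it has about 2 mm of play.
- foot: The round hold-down foot (21 mm in diameter) under the head, above the middle of the rail; origin at the centre of its underside, 43 mm above the bench at rest; the lever drives it down 30 mm per rad and it presses on the rail through its own spring.
- screw_tray: Loose bystander: open cardboard tray of screws, 70 x 85 x 35 mm, origin at the centre of its underside.
- tape_measure: Loose bystander: tape measure, 61 x 83 x 36 mm, origin at the centre of its underside.
- battery: Loose bystander: black tool battery, 70 x 112 x 52 mm, origin at the centre of its underside.

How it is judged (in metres and radians):
On the way, in this order (a step that is already met when the one before it is completed fails the run):
1. the keeper bar is shut in its catch, with the hold-down lever not yet pulled (value of joint keeper below 0.015 rad and value of joint lever below 0.3 rad), for 0.2 s.
2. the fingers hold the lever with its pointer between the two marks and the foot pressing on the rail (value of joint lever between 0.49 and 0.73 rad and contact force between foot and rail above 4 N and contact force between the fingers and lever above 1.5 N), for 0.3 s.
At the end, for the whole second after the job is handed in: Through the last second the keeper is shut (within 0.015 rad), the fingers still hold the lever at rest with its pointer between the long marks (0.49 to 0.73 rad), the foot presses on the rail (over 4 N), and the rail lies flat in the nest within 5 mm of the middle and 0.04 rad of square (all of step 2 and value of joint keeper below 0.015 rad and velocity of joint lever between -0.1 and 0.1 rad/s and x of rail_mid in the frame of jig between -0.005 and 0.003 m and z of rail_mid in the frame of jig below 0.028 m and angle between the y axis of rail_mid and the y axis of jig, either way round below 0.04 rad); the arm keeps its last pose, push and grip.
It fails at once if the lever is pulled clearly past the second mark (value of joint lever above 0.8 rad).
It fails at once if the foot is pressed down while the keeper is still open (value of joint lever above 0.35 rad and value of joint keeper above 0.06 rad).
It fails at once if a loose thing on the bench is pushed away (distance of any of screw_tray, tape_measure, battery from where it was at the start of the episode above 0.03 m).
It also fails if it takes over 48 s, if anything falls off the work surface, if the arm or the gripper's body presses on something with over 40 N, if the wrist force passes 120 N, or if a joint passes its speed limit or range.

## Working session

There is one attempt and no reset: what is moved stays moved. The work goes in short steps, Python scripts to look and compute and a tool call to move; the robot and the scene stay as the last step left them, time stands still between calls to the robot, and variables do not carry over. Pictures are saved under pics/ and viewed, at most 10 in all, crops included, and the job is handed in when it is done.

Besides the shell and the picture viewer there is one more tool, called after "Call:" as a command line: name --argument value ..., lists and objects as JSON in quotes. servo_tool: Moves the arm, as the interface text tells. Shift numbers are shares of 400 mm and turn numbers shares of 2 rad, none past 1 either way. Its arguments: {"type":"object","properties":{"rows":{"type":"array","items":{"type":"array","items":{"type":"array","items":{"type":"number"}}}},"fingers":{"type":"number"}},"required":["rows"]}

```bash
mkdir -p pics; cat > h.py <<'E'
import numpy as np, cv2
from scipy.spatial.transform import Rotation as Rn
from workcell import arm, imaging, order, find_in, regions_of, mark_of
def ray(s,px):
    f=210/np.tan(np.radians(s['vfov'])/2)
    d=np.array([(px[0]-s['cx'])/f,-(px[1]-s['cy'])/f,-1.])
    a=np.array(s['attitude'],float)
    R=a if a.shape==(3,3) else Rn.from_euler('xyz',a,degrees=True).as_matrix()
    return np.array(s['position']),R@d
def at_depth(s,px):
    p,d=ray(s,px); c,r=int(round(px[0])),int(round(px[1]))
    return p+d*s['range_z'][r,c]
def at_z(s,px,z):
    p,d=ray(s,px); return p+d*(z-p[2])/d[2]
def save(s,n): cv2.imwrite('pics/'+n+'.png',s['color'][:,:,::-1])
E
python3 - <<'E'
from h import *
print(arm.state())
Z={'keeper_hinge':.062,'keeper_knob':.062,'lever_axis':.16,'handle':.234,'rail_mid':.025,'jig':0,'screw_tray':0,'tape_measure':0,'battery':0}
for n in('scene','top'):
    s=imaging.snapshot(n); save(s,n); print(n,{k:v for k,v in s.items() if k not in('color','range_z')})
    for q,z in Z.items():
        m=mark_of(s,q)[:1]
        for k in m: print(q,k['conf'],np.round(k['xy'],1),np.round(at_z(s,k['xy'],z),4),np.round(at_depth(s,k['xy']),3))
E
```

```text
{'time_s': 0.0, 'qpos': array([38.24452091, 35.28961365, -0.72191262, 81.63934234,  0.46383543,
       63.22057356, -2.31348   ]), 'qvel': array([ 0.03549375, -0.11975034,  0.1070546 ,  0.04278195, -0.06854784,
       -0.00905155, -0.11276666]), 'tau': array([ 1.74035911e-03, -4.58926892e+01,  2.09681564e-01, -1.65741545e+01,
       -6.10932754e-02,  2.02906877e-02,  2.18410200e-04]), 'position': array([ 0.49904913, -0.41524283,  0.21748857]), 'ee_rot': array([-1.79853364e+02,  2.42357032e-03,  5.02413197e+01]), 'contact_force': array([0.25713098, 0.68549134, 0.88899346]), 'ft_torque': array([ 0.01052347, -0.03734813,  0.00656486]), 'finger_force': 0.0, 'width': 0.09280714402680905}
scene {'vfov': 43.102048808377496, 'cx': 282.7015771100664, 'cy': 209.84850047271757, 'position': array([-0.4071662 , -0.50159703,  1.02966372]), 'attitude': array([ 50.04612976,  -1.18803912, -60.3772525 ]), 'shot': 1}
keeper_hinge 0.87 [311.  220.4] [ 0.608  -0.0378  0.062 ] [ 0.625 -0.03   0.046]
lever_axis 0.9 [262.7 192.2] [0.5403 0.0774 0.16  ] [ 0.134 -0.171  0.533]
handle 0.69 [262.8 192.8] [0.457
[... 591 characters left out ...]
775, -89.55708038]), 'shot': 2}
keeper_hinge 0.83 [290.8 165.2] [ 0.6109 -0.0422  0.062 ] [ 0.615 -0.042  0.045]
keeper_knob 0.59 [215.8 209.3] [0.4937 0.1499 0.062 ] [0.491 0.148 0.078]
lever_axis 0.72 [240.  182.2] [0.5452 0.0809 0.16  ] [0.577 0.094 0.002]
handle 0.67 [307.7 182.2] [ 0.5312 -0.0771  0.234 ] [ 0.529 -0.077  0.245]
rail_mid 0.71 [246.6 155.4] [0.646  0.0759 0.025 ] [0.606 0.065 0.181]
jig 0.69 [249.1 156.8] [0.6485 0.0708 0.    ] [0.604 0.059 0.174]
screw_tray 0.61 [167.  240.7] [0.4173 0.286  0.    ] [0.416 0.282 0.019]
tape_measure 0.93 [330.4 249.5] [ 0.397  -0.1492  0.    ] [ 0.394 -0.146  0.038]
battery 0.8 [394.1 250. ] [ 0.397  -0.3179  0.    ] [ 0.394 -0.307  0.047]
```

View pics/top.png

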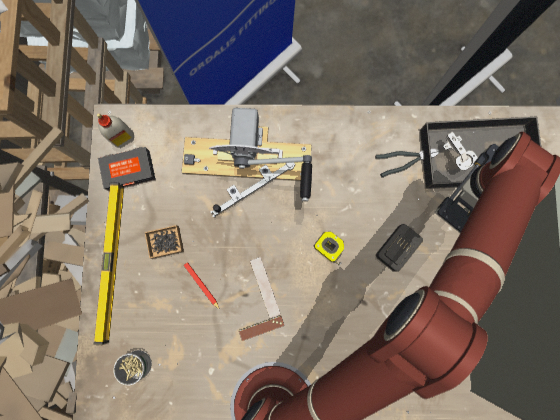

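View pics/scene.png

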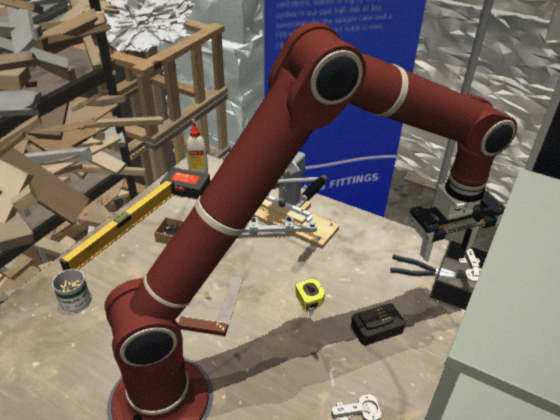

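The top view shows the jig at about (250,157), its board running from (185,160) to (312,165). The open keeper's knob is at (215,210), the hinge near (291,165) and the black handle at (306,178). The bystanders sit well in front of the jig. Next I'll refine the jig yaw, knob and handle from depth.

```bash
python3 - <<'E'
from h import *
s=imaging.snapshot('top')
f=210/np.tan(np.radians(s['vfov'])/2)
v,u=np.mgrid[:420,:560]; d=s['range_z']
R=Rn.from_euler('xyz',s['attitude'],degrees=True).as_matrix()
P=np.stack([(u-s['cx'])/f,-(v-s['cy'])/f,-np.ones_like(d)],-1)*d[...,None]@R.T+s['position']
x,y,z=P[...,0],P[...,1],P[...,2]
roi=(x>.42)&(x<.8)&(y>-.16)&(y<.28)&(d>0)
b=roi&(z>.012)&(z<.024)&(x>.53)&(y>-.14)
c,w,a=cv2.minAreaRect(P[b][:,:2].astype(np.float32)*1000); print('board',c,w,a,b.sum())
for n,lo,hi in(('knob',.068,.09),('high',.20,.3)):
    m=roi&(z>lo)&(z<hi)
    if n=='knob': m&=(np.hypot(x-.493,y-.149)<.03)
    print(n,m.sum(),np.round(P[m].mean(0),4),np.round(P[m].min(0),3),np.round(P[m].max(0),3))
h=roi&(z>.2)&(y<-.04); q=P[h]
c,w,a=cv2.minAreaRect(q[:,:2].astype(np.float32)*1000); print('handle',c,w,a,np.round(q.max(0),3))
blk=h&(s['color'].max(-1)<60);q=P[blk];print(np.round(q.mean(0),3),np.round(q.min(0),3),np.round(q.max(0),3),blk.sum())
p=roi&(z>.2)&(y>-.03);q=P[p];print('plate',np.round(q.min(0),3),np.round(q.max(0),3))
cr=cv2.resize(s['color'][90:240,160:340],None,fx=4,fy=4,interpolation=cv2.INTER_CUBIC); cv2.imwrite('pics/crop.png',cr[:,:,::-1])
E
```

```text
board (628.7778930664062, 75.9534683227539) (187.9064178466797, 351.9936828613281) 8.200300216674805 2603
knob 40 [0.4957 0.1473 0.0775] [0.488 0.14  0.068] [0.503 0.155 0.084]
high 984 [ 0.5725 -0.0109  0.2337] [ 0.489 -0.085  0.2  ] [0.709 0.149 0.257]
handle (540.8652954101562, -63.23522186279297) (103.7815170288086, 42.72917175292969) 0.02663859911262989 [ 0.593 -0.042  0.252]
[ 0.536 -0.072  0.243] [ 0.496 -0.084  0.228] [ 0.58  -0.06   0.252] 311
plate [ 0.583 -0.028  0.2  ] [0.709 0.149 0.257]
```

View pics/crop.png

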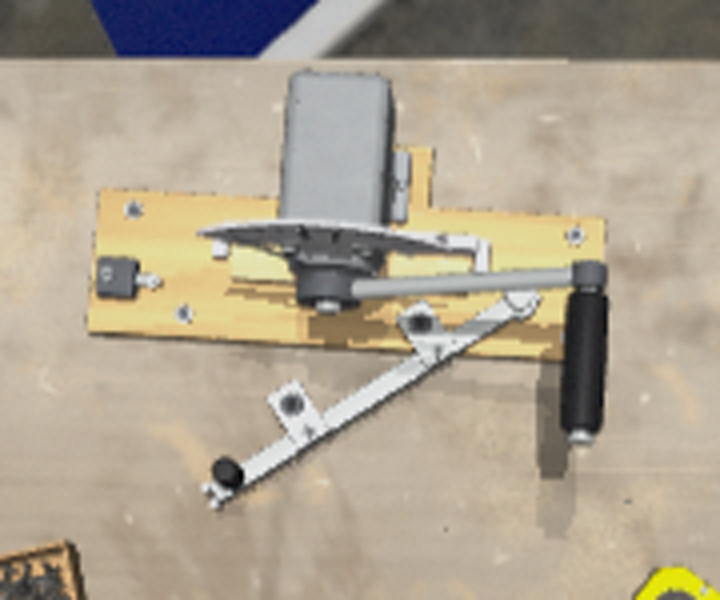

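```bash
python3 - <<'E'
from h import *
s=imaging.snapshot('top')
g=lambda c,z:np.round(at_z(s,(160+c[0]/4-.4,90+c[1]/4-.4),z)*1000,1)
A=g((117,275),.039);B=g((520,300),.042);print('block',A,'hinge',B)
print('yaw',-np.arctan2((A-B)[0],(A-B)[1]),np.hypot(*(A-B)[:2]))
for c in((90,333),(100,188),(606,218),(560,360)):print(g(c,.018))
th=-np.arctan2((A-B)[0],(A-B)[1])
k=np.array([495.,149]);Rm=np.array([[np.cos(th),-np.sin(th)],[np.sin(th),np.cos(th)]])
O=(A+B)[:2]/2-Rm@[-20,20];print('O',O)
for n,p in(('hinge',(-20,-115)),('shut',(-20,109)),('handle',(-102,-153)),('h61',(-102,-168))):print(n,O+Rm@p)
h=O+Rm@[-20,-115];v=Rm.T@(k-h);print('keeper',np.arctan2(-v[0],v[1]),np.hypot(*v))
E
```

```text
block [633.4 228.2  39. ] hinge [617.3 -39.4  42. ]
yaw -0.06009198821849627 268.0838861252201
[598.5 248.9  18. ]
[699.3 245.9  18. ]
[680.2 -97.7  18. ]
[582.  -66.7  18. ]
O [644.11278382  73.23498303]
hinge [617.2424631  -40.35632766]
shut [630.69496877 183.23935676]
handle [533.10834998 -73.36316044]
h61 [532.20751255 -88.33608574]
keeper 0.6333455433395897 225.38642064265542
```

```bash
cat >> h.py <<'E'
def Rt(yaw,tilt=0): # tool down at yaw; tilt leans the body toward tool +x
    return Rn.from_euler('xyz',[180,0,yaw],degrees=True)*Rn.from_rotvec([0,-np.radians(tilt),0])
def plan(p0,R0,wps):
    for p,R in wps:
        d=R0.inv().apply(np.array(p)-p0)/400; w=(R0.inv()*R).as_rotvec()/2
        ang=np.degrees(np.linalg.norm(w)*2)
        print(p,'->',np.round(np.r_[d,w],3).tolist(),'mm',round(float(np.linalg.norm(d)*400)),'deg',round(float(ang)))
E
python3 - <<'E'
from h import *
p0=np.array([500,-416,219.])
plan(p0,Rt(50.24),[((440,-200,330),Rt(75)),((440,80,330),Rt(100,20)),((445,137,150),Rt(100,20))])
E
```

```text
(440, -200, 330) -> [0.319, -0.461, -0.278, 0.0, 0.0, -0.216] mm 250 deg 25
(440, 80, 330) -> [0.857, -0.908, -0.278, -0.076, -0.163, -0.43] mm 512 deg 53
(445, 137, 150) -> [0.975, -0.99, 0.172, -0.076, -0.163, -0.43] mm 560 deg 53
```

Call:
servo_tool --rows '[[[0.319, -0.461, -0.278, 0, 0, -0.216], [0.319, -0.461, -0.278, 0, 0, -0.216], [0.319, -0.461, -0.278, 0, 0, -0.216], [0.319, -0.461, -0.278, 0, 0, -0.216], [0.319, -0.461, -0.278, 0, 0, -0.216], [0.319, -0.461, -0.278, 0, 0, -0.216], [0.857, -0.908, -0.278, -0.076, -0.163, -0.43], [0.857, -0.908, -0.278, -0.076, -0.163, -0.43], [0.857, -0.908, -0.278, -0.076, -0.163, -0.43], [0.857, -0.908, -0.278, -0.076, -0.163, -0.43], [0.857, -0.908, -0.278, -0.076, -0.163, -0.43], [0.857, -0.908, -0.278, -0.076, -0.163, -0.43], [0.857, -0.908, -0.278, -0.076, -0.163, -0.43], [0.975, -0.99, 0.172, -0.076, -0.163, -0.43], [0.975, -0.99, 0.172, -0.076, -0.163, -0.43], [0.975, -0.99, 0.172, -0.076, -0.163, -0.43], [0.975, -0.99, 0.172, -0.076, -0.163, -0.43], [0.975, -0.99, 0.172, -0.076, -0.163, -0.43], [0.975, -0.99, 0.172, -0.076, -0.163, -0.43]]]' --fingers 0

```text
time_s: 3.0
position: [0.4452, 0.1359, 0.1503]
ee_rot: [-180.0, 20.1, 100.0]
contact_force: [0.3, 0.3, 1.8]
width: 0.0004
finger_force: 0.0
```

```bash
python3 - <<'E'
from h import *
print(Rt(100,20).as_euler('xyz',degrees=True))
s=imaging.snapshot('wrist'); save(s,'w1')
for q,z in(('keeper_knob',.062),('keeper_hinge',.062),('handle',.234)):
    for k in mark_of(s,q)[:1]: print(q,k['conf'],np.round(k['xy'],1),np.round(at_z(s,k['xy'],z),4),np.round(at_depth(s,k['xy']),3))
E
```

```text
[180.  20. 100.]
keeper_knob 0.94 [347.1 171.2] [0.4985 0.1523 0.062 ] [0.495 0.157 0.072]
keeper_hinge 0.6 [462.7 252.8] [0.6308 0.088  0.062 ] [0.638 0.082 0.054]
```

View pics/w1.png

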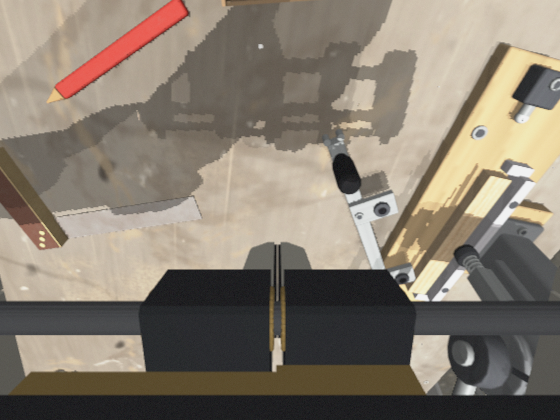

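The wrist view has the knob at (345,172), at about (0.497, 0.150), in line with the top view. The closed finger tips are at (278,250). Next I'll lower and push along the arc.

```bash
cat >> h.py <<'E'
H=np.array([617,-40.])
def push(k,z=50):
    a=np.radians(10); n=np.array([np.cos(a),np.sin(a)]); t=np.array([-n[1],n[0]])
    p=H+224*np.array([-np.sin(k-.06),np.cos(k-.06)])-26.5*n-5*t
    return tuple(np.round(p,1))+(z,)
E
python3 - <<'E'
from h import *
p0=np.array([445,137,150.]);R=Rt(100,20)
plan(p0,R,[((445,137,50),R)]+[(push(k),R) for k in (.65,.55,.45,.35,.25,.15,.08)])
plan(np.array(push(.08)),R,[(push(k),R) for k in (.04,.0,-.02,-.04)])
E
```

```text
(445, 137, 50) -> [0.086, -0.0, 0.235, 0.0, 0.0, 0.0] mm 100 deg 0
(np.float64(467.1), np.float64(136.6), 50) -> [0.076, 0.054, 0.239, 0.0, 0.0, 0.0] mm 102 deg 0
(np.float64(486.4), np.float64(148.1), 50) -> [0.094, 0.107, 0.232, 0.0, 0.0, 0.0] mm 109 deg 0
(np.float64(506.6), np.float64(157.7), 50) -> [0.108, 0.161, 0.227, 0.0, 0.0, 0.0] mm 119 deg 0
(np.float64(527.7), np.float64(165.1), 50) -> [0.117, 0.216, 0.224, 0.0, 0.0, 0.0] mm 133 deg 0
(np.float64(549.5), np.float64(170.4), 50) -> [0.12, 0.272, 0.222, 0.0, 0.0, 0.0] mm 148 deg 0
(np.float64(571.6), np.float64(173.6), 50) -> [0.119, 0.328, 0.223, 0.0, 0.0, 0.0] mm 165 deg 0
(np.float64(587.3), np.float64(174.4), 50) -> [0.114, 0.367, 0.225, 0.0, 0.0, 0.0] mm 178 deg 0
(np.float64(596.3), np.float64(174.4), 50) -> [-0.004, 0.022, 0.001, 0.0, 0.0, 0.0] mm 9 deg 0
(np.float64(605.2), np.float64(174.1), 50) -> [-0.008, 0.044, 0.003, 0.0, 0.0, 0.0] mm 18 deg 0
(np.float64(609.7), np.float64(173.8), 50) -> [-0.011, 0.055, 0.004, 0.0, 0.0, 0.0] mm 22 deg 0
(np.float64(614.1), np.float64(173.4), 50) -> [-0.013, 0.066, 0.005, 0.0, 0.0, 0.0] mm 27 deg 0
```

Call:
servo_tool --rows '[[[0.086, 0, 0.235, 0, 0, 0], [0.086, 0, 0.235, 0, 0, 0], [0.086, 0, 0.235, 0, 0, 0], [0.076, 0.054, 0.239, 0, 0, 0], [0.085, 0.08, 0.235, 0, 0, 0], [0.094, 0.107, 0.232, 0, 0, 0], [0.101, 0.134, 0.23, 0, 0, 0], [0.108, 0.161, 0.227, 0, 0, 0], [0.113, 0.188, 0.225, 0, 0, 0], [0.117, 0.216, 0.224, 0, 0, 0], [0.119, 0.244, 0.223, 0, 0, 0], [0.12, 0.272, 0.222, 0, 0, 0], [0.12, 0.3, 0.222, 0, 0, 0], [0.119, 0.328, 0.223, 0, 0, 0], [0.117, 0.348, 0.224, 0, 0, 0], [0.114, 0.367, 0.225, 0, 0, 0], [0.114, 0.367, 0.225, 0, 0, 0]]]'

```text
time_s: 4.9
position: [0.5888, 0.1744, 0.0515]
ee_rot: [179.8, 20.0, 99.9]
contact_force: [0.4, -0.1, -1.3]
width: 0.0006
finger_force: 0.0
```

Call:
servo_tool --rows '[[[-0.004, 0.022, 0.001, 0, 0, 0], [-0.006, 0.033, 0.002, 0, 0, 0], [-0.008, 0.044, 0.003, 0, 0, 0], [-0.01, 0.05, 0.004, 0, 0, 0], [-0.01, 0.05, 0.004, 0, 0, 0]]]'

```text
time_s: 5.4
position: [0.6073, 0.1745, 0.0496]
ee_rot: [-180.0, 20.0, 100.1]
contact_force: [0.1, 0.1, -0.2]
width: 0.0004
finger_force: 0.2
```

```bash
python3 - <<'E'
from h import *
s=imaging.snapshot('wrist'); save(s,'w2')
for q,z in(('keeper_knob',.062),('rail_mid',.025)):
    for k in mark_of(s,q)[:1]: print(q,k['conf'],np.round(k['xy'],1),np.round(at_z(s,k['xy'],z),4))
s=imaging.snapshot('top')
for q,z in(('keeper_knob',.062),('handle',.234)):
    for k in mark_of(s,q)[:1]: print(q,k['conf'],np.round(k['xy'],1),np.round(at_z(s,k['xy'],z),4))
print(arm.state()['contact_force'],arm.state()['position'])
E
```

```text
keeper_knob 0.62 [325.6 262.7] [0.6314 0.1866 0.062 ]
keeper_knob 0.65 [306.3 181.8] [ 0.5672 -0.0824  0.062 ]
handle 0.85 [306.1 181.4] [ 0.533  -0.0735  0.234 ]
[ 0.14076343  0.90131642 -0.08800391] [0.60805575 0.1738485  0.04960081]
```

View pics/w2.png

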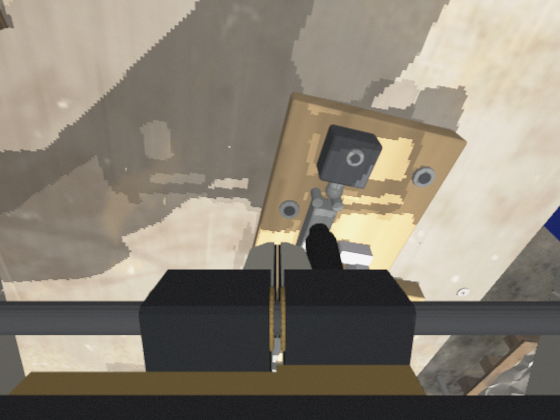

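The wrist view shows the knob at (320,245) and its bar tip at (320,200), just short of the catch plunger at (337,190). There is no contact force yet, so I'll push on.

Call:
servo_tool --rows '[[[-0.002, 0.008, 0.001, 0, 0, 0], [-0.003, 0.015, 0.001, 0, 0, 0], [-0.003, 0.015, 0.001, 0, 0, 0]]]'

```text
time_s: 6.0
position: [0.6096, 0.174, 0.0495]
ee_rot: [-179.5, 20.0, 100.1]
contact_force: [-8.1, 0.0, 4.1]
width: 0.0006
finger_force: 4.3
```

Call:
servo_tool --rows '[[[-0.001, 0.005, 0, 0, 0, 0], [-0.002, 0.01, 0.001, 0, 0, 0], [-0.002, 0.01, 0.001, 0, 0, 0]]]'

```text
time_s: 6.3
position: [0.6097, 0.1739, 0.0495]
ee_rot: [-179.0, 20.1, 100.2]
contact_force: [-15.7, 0.4, 10.5]
width: 0.0003
finger_force: 8.2
```

```bash
python3 - <<'E'
from h import *
s=imaging.snapshot('wrist'); cv2.imwrite('pics/w3.png',cv2.resize(s['color'][100:290,200:480],None,fx=2.5,fy=2.5)[:,:,::-1])
for k in mark_of(s,'keeper_knob')[:1]: print(k['conf'],np.round(at_z(s,k['xy'],.062),4))
E
```

```text
0.69 [0.6345 0.1861 0.062 ]
```

View pics/w3.png

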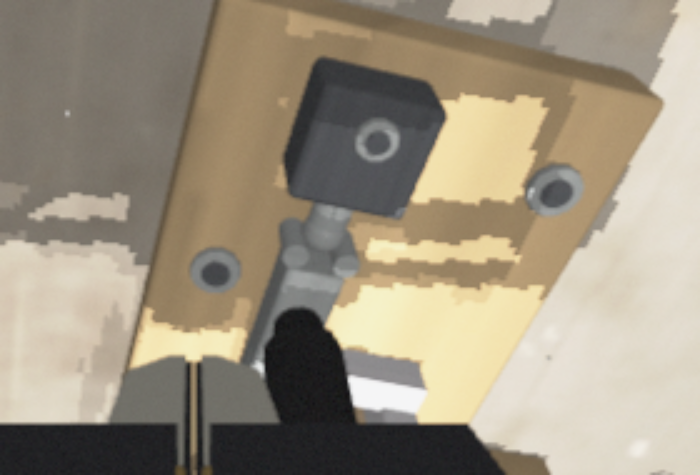

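The ball now sits centred between the fork prongs at about (325,230) of the crop, and the push rose to 16 N without moving anything further, so the keeper is shut. Next is retreating and going to the handle.

```bash
python3 - <<'E'
from h import *
R=Rt(100,20); p0=np.array([587.3,174.4,50])+R.apply(400*np.array([-.015,.075,.006])); print(p0)
plan(p0,R,[((565,168,55),R),((530,165,160),R),((460,100,330),Rt(130,10)),((520,-73,330),Rt(176.6)),((520,-73,280),Rt(176.6))])
E
```

```text
[617.96582688 173.24856805  49.79685857]
(565, 168, 55) -> [0.005, -0.133, -0.016, 0.0, 0.0, 0.0] mm 53 deg 0
(530, 165, 160) -> [-0.077, -0.22, -0.265, 0.0, 0.0, 0.0] mm 141 deg 0
(460, 100, 330) -> [-0.345, -0.421, -0.62, -0.068, 0.085, -0.253] mm 330 deg 32
(520, -73, 330) -> [-0.769, -0.348, -0.465, -0.117, 0.148, -0.661] mm 386 deg 79
(520, -73, 280) -> [-0.727, -0.348, -0.348, -0.117, 0.148, -0.661] mm 351 deg 79
```

Call:
servo_tool --rows '[[[0.005, -0.133, -0.016, 0, 0, 0], [0.005, -0.133, -0.016, 0, 0, 0], [-0.077, -0.22, -0.265, 0, 0, 0], [-0.077, -0.22, -0.265, 0, 0, 0], [-0.077, -0.22, -0.265, 0, 0, 0], [-0.345, -0.421, -0.62, -0.068, 0.085, -0.253], [-0.345, -0.421, -0.62, -0.068, 0.085, -0.253], [-0.345, -0.421, -0.62, -0.068, 0.085, -0.253], [-0.345, -0.421, -0.62, -0.068, 0.085, -0.253], [-0.345, -0.421, -0.62, -0.068, 0.085, -0.253], [-0.769, -0.348, -0.465, -0.117, 0.148, -0.661], [-0.769, -0.348, -0.465, -0.117, 0.148, -0.661], [-0.769, -0.348, -0.465, -0.117, 0.148, -0.661], [-0.769, -0.348, -0.465, -0.117, 0.148, -0.661], [-0.769, -0.348, -0.465, -0.117, 0.148, -0.661], [-0.769, -0.348, -0.465, -0.117, 0.148, -0.661], [-0.769, -0.348, -0.465, -0.117, 0.148, -0.661], [-0.769, -0.348, -0.465, -0.117, 0.148, -0.661], [-0.769, -0.348, -0.465, -0.117, 0.148, -0.661]]]' --fingers 0.6

```text
time_s: 8.3
position: [0.52, -0.0724, 0.3287]
ee_rot: [179.9, -0.0, 176.6]
contact_force: [-0.5, -0.1, 0.6]
width: 0.0556
finger_force: 0.0
```

```bash
python3 - <<'E'
from h import *
s=imaging.snapshot('wrist'); save(s,'w4')
st=arm.state(); print(st['qpos'],st['position'],st['ee_rot'],st['width'])
for q,z in(('handle',.234),('keeper_knob',.062),('rail_mid',.025)):
    for k in mark_of(s,q)[:1]: print(q,k['conf'],np.round(k['xy'],1),np.round(at_z(s,k['xy'],z),4),np.round(at_depth(s,k['xy']),4))
E
```

```text
[ 35.10220941  23.26617293 -44.009422    90.87799044  16.6107476
  72.63177079  75.03891029] [ 0.51993819 -0.07219529  0.3289475 ] [ 1.79903447e+02 -2.74587909e-03  1.76609070e+02] 0.0557415930504208
handle 0.92 [278.4 231.5] [ 0.5385 -0.0721  0.234 ] [ 0.5342 -0.072   0.2465]
keeper_knob 0.59 [459.7 242.2] [0.6308 0.1881 0.062 ] [0.625  0.1799 0.0758]
rail_mid 0.6 [374.2 245.9] [0.6445 0.0751 0.025 ] [0.6417 0.0731 0.0316]
```

View pics/w4.png

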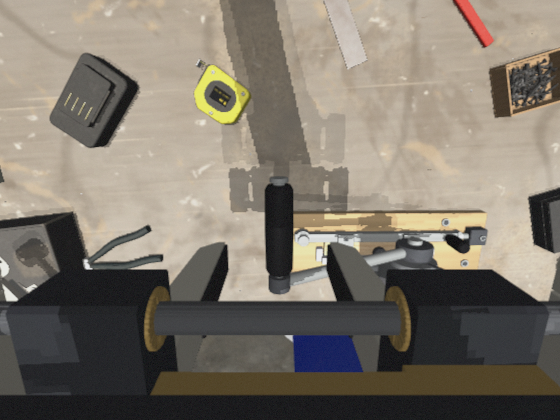

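The wrist view shows the handle at (279,231), centred between the fingers at columns 225 and 332. The keeper bar lies along the board, shut. I'll descend and grip.

Call:
servo_tool --rows '[[[0, 0, 0.1, 0, 0, 0], [0, 0, 0.2, 0, 0, 0], [0, 0, 0.287, 0, 0, 0], [0, 0, 0.287, 0, 0, 0], [0, 0, 0.287, 0, 0, 0]]]'

```text
time_s: 9.0
position: [0.5204, -0.0721, 0.2154]
ee_rot: [179.9, 0.1, 176.6]
contact_force: [-0.5, -0.3, 0.5]
width: 0.0559
finger_force: 0.0
```

Call:
servo_tool --rows '[[[0, 0, 0, 0, 0, 0], [0, 0, 0, 0, 0, 0], [0, 0, 0, 0, 0, 0], [0, 0, 0, 0, 0, 0], [0, 0, 0, 0, 0, 0], [0, 0, 0, 0, 0, 0]]]' --fingers 0

```text
time_s: 9.6
position: [0.5204, -0.0715, 0.215]
ee_rot: [179.8, 0.1, 176.7]
contact_force: [0.2, 2.3, 0.7]
width: 0.0237
finger_force: 30.0
```

Call:
servo_tool --rows '[[[0, -0.009, 0.02, 0, 0, 0], [0, -0.017, 0.039, 0, 0, 0], [0, -0.029, 0.08, 0, 0, 0], [0, -0.037, 0.121, 0, 0, 0], [0, -0.042, 0.163, 0, 0, 0], [0, -0.042, 0.206, 0, 0, 0], [0, -0.04, 0.228, 0, 0, 0], [0, -0.038, 0.245, 0, 0, 0], [0, -0.036, 0.256, 0, 0, 0], [0, -0.036, 0.256, 0, 0, 0], [0, -0.036, 0.256, 0, 0, 0], [0, -0.036, 0.256, 0, 0, 0], [0, -0.036, 0.256, 0, 0, 0], [0, -0.036, 0.256, 0, 0, 0]]]'

```text
time_s: 11.0
position: [0.5198, -0.0854, 0.1128]
ee_rot: [179.8, 0.1, 176.7]
contact_force: [-0.6, 4.4, 8.0]
width: 0.0239
finger_force: 30.0
```

```bash
python3 - <<'E'
from h import *
s=imaging.snapshot('wrist'); save(s,'w5')
st=arm.state(); print(st['position'],st['contact_force'],st['finger_force'],st['width'],st['time_s'])
for q,z in(('keeper_knob',.062),('rail_mid',.025)):
    for k in mark_of(s,q)[:1]: print(q,k['conf'],np.round(at_z(s,k['xy'],z),4))
t=imaging.snapshot('top')
for q,z in(('handle',.133),('keeper_knob',.062),('tape_measure',0),('screw_tray',0),('battery',0)):
    for k in mark_of(t,q)[:1]: print(q,k['conf'],np.round(at_z(t,k['xy'],z),4))
sc=imaging.snapshot('scene')
cv2.imwrite('pics/t5.png',np.hstack([cv2.resize(i['color'][a:a+100,b:b+100],(400,400),interpolation=cv2.INTER_CUBIC) for i,a,b in((t,110,200),(sc,150,240))])[:,:,::-1])
E
```

```text
[ 0.51975486 -0.08543719  0.11276749] [-0.426665    3.9029712   7.63484575] 30.001277381088585 0.023744590984300536 11.05
handle 0.38 [ 0.5991 -0.0416  0.133 ]
keeper_knob 0.72 [0.6358 0.1806 0.062 ]
tape_measure 0.77 [ 0.3999 -0.1408  0.    ]
screw_tray 0.76 [0.4205 0.2896 0.    ]
battery 0.95 [ 0.3988 -0.3212  0.    ]
```

View pics/w5.png

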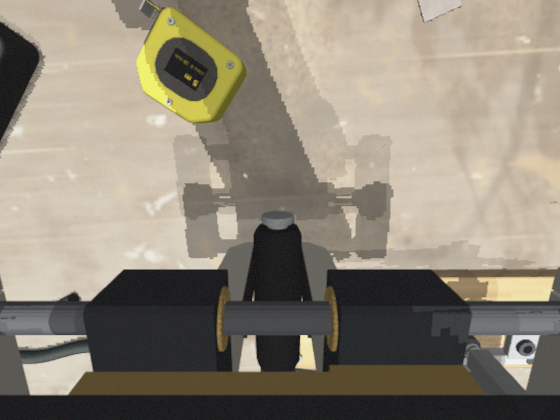

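View pics/t5.png

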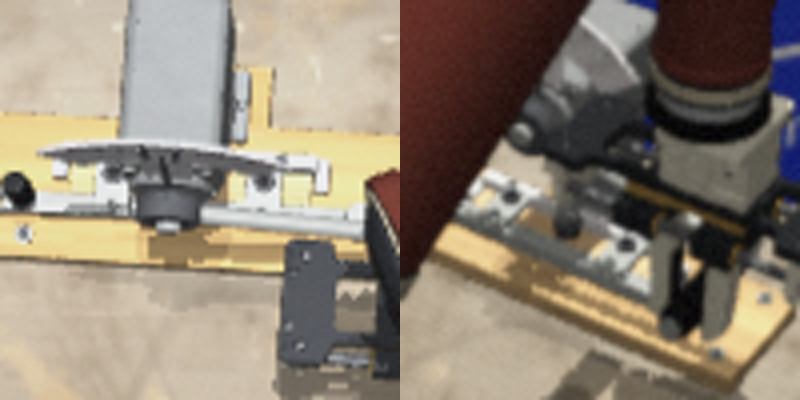

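The wrist and top views show the handle held between the pads. The keeper bar lies parallel along the board, and the bystanders are unmoved. The handle came down 102 mm and holds with 8 N, which puts the lever at about 0.61 rad.

```bash
python3 -c "
from h import *
print(order.job_done())"
```

```text
the job is handed in; nothing more can be done
None
```

The job is handed in. The keeper is shut in its catch, and the gripper is still holding the lever at about 0.61 rad, worked out from a 102 mm handle drop and an 8 N hold rather than read off the pointer; the loose things were not moved, and I got no verdict back.

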